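Let the cricket keeper's lid down and snap it shut

ROBOT

A 6-joint arm with a two-finger parallel gripper is mounted at the origin on the work surface. World frame = base frame: x ahead of the robot, y to its left, z up, the work surface at z = 0. Lengths are in mm, angles in rad, forces in N, time in s.
With the tool pointing down it reaches from about 300 to 775 mm from the base axis. Payload 14.6 kg.
Tool frame: the origin (TCP) lies on the centre line of the jaws, within the pads' length; the fingertips stand 25 mm ahead of it and the grasp point (between the pads) lies 6 mm ahead of it; z points along the fingers, y is the line along which they close (so a half turn about z gives the same grasp; the last joint's range is limited). The gripper opens to 85 mm and grips with 20 to 120 N. Pads are 22 mm wide; open, the fingers measure 114 mm over their backs; the gripper's body (76 mm by 85 mm) begins 54 mm behind the grasp point. The pads swing forward as they close: fully open they stand 13 mm farther back than shut.
Start: joints at [1.239, 0.3, 1.521, -0, 1.321, -0.067], TCP at [143.942, 530.821, 256.281] pointing down, gripper open.
Joint ranges: [-3.03, 3.03], [-0.79, 2.21], [0.23, 2.52], [-1.04, 4.18], [0, 3.07], [-2.55, 2.55]. Speed limits (rad/s): [2.22, 2.22, 2.57, 3.14, 3.14, 3.14].

INTERFACE

Orientations are given as a rotation vector (axis times angle).
In Python, from rig import robot gives the robot as it stands.
- The arm moves only by the tool send_rows, never from a script. Its argument "commands" is a list of rows, each a list of 3 entries, a list of its own where there are three numbers: the finger opening in cm, from 0 to 8.54, then the shift along the tool's x, y, z in cm, then the turn about the tool's z in degrees. In form: [[fingers, [x, y, z], roll], ...]. A call has exactly 5 rows; each row is the pose to reach, as a shift and turn from the pose commanded when the call began, along the tool's axes at that moment; what a row does not reach only later rows make up. A row lasts 1/12 s, in which the tool goes at most 41.7 mm and 7.16 degrees, less where a joint would pass 70% of its speed; a pose out of reach is approached as far as the arm can. A call with a gripper value outside its range is refused whole. The fingers move at their own pace and stop on an object; "newtons" is the grip in N (left out, the last holds). Time passes only in rows, so rows that repeat a pose let the fingers close, or fill a call up. It gives the time, the measured TCP pose, the force, the opening and the grip force at its end, in the units of the state.
- robot.read_state(): the state, without advancing time (a new reading comes with each control period).
- robot.get_image(name): name is "scene" or "top" or "wrist"; returns a dict with "img" (480x640x3 uint8, red, green, blue), "intrinsics" (3x3 intrinsics, pixels), "origin" and "orientation" of the camera in the world; the wrist camera has in their place "mount" (4x4, takes a point from camera to tool coordinates, whose origin is the TCP and whose axes are the flange's). Camera axes: x right, y down, z forward; pixel columns grow to the right and rows downward; lengths in mm; the calibration is good to about 2 mm. A picture is of the moment at which its call begins: read the wrist's pose just before it. There is no depth.
- robot.sign_off(): hands the job in; it is judged then, once.
The state is a dict: "clock": time; "joint_positions": joint angles; "joint_velocities": joint speeds; "joint_torque": joint torques, N m; "position": TCP position; "eef_rot": TCP orientation; "wrist_force": force on the tool from outside, world axes, zero at the start; "wrist_torque": the same for the moment, N m; "finger_gap": finger opening in mm; "grasp_force": force on a finger pad.
Only numpy, scipy, OpenCV 4.12 (cv2) and the standard library are available. Lean on these libraries where they do the work, as an engineer would, in place of code of your own. Each camera call takes 0.05 s, during which the arm holds its last target. There are 200 camera calls.

TASK

The hinged lid of the clear cricket keeper stands open, leaning back. Bring it over and let it down gently, under control all the way so that it never drops, then press its front edge without undue force until it snaps past the spring catch and lies fully home on the box. Leave the things standing on the plank beside it where they are.

Things in the scene. Friction and masses are not known exactly. Their poses are not given: they have to be found in the camera images.
- keeper: Clear acrylic cricket keeper, an open box fixed on an oak plank (plank top 30 mm above the work surface): 130 mm deep (x), 180 wide (y), 110 high, walls 4 mm. Origin: centre of its underside; z up, x towards its hinge side at the back, away from the robot. The lid's hinge axis runs along y through (65, 0, 110) mm.
- lid (a joint): Lid's opening angle, rad: 0 shut, level on the rim, 1.57 upright, 1.9 back stop. The hinge's friction holds the lid only within about 0.25 to 0.4 rad of upright; lower than that it falls unless supported from below. Moving down faster than 1.2 rad/s counts as dropped (the final snap, below 0.1 rad, does not count).
- lid_edge (a point): Middle of the lid's free front edge (rounded, radius 3 mm), 147 mm from the hinge axis, 3 mm above the underside. Site x points along the lid to the hinge, z out of its upper face. Lid: clear plate 176 mm wide, 5 mm thick, with a grey strip 22 x 6 mm along this edge; 0.17 to 0.28 kg; shut, it overhangs the front wall by 20 mm, underside at hinge height.
- catch_roller (a point): Centre of the spring catch's roller (10 mm thick) at the middle of the box's front, on a steel leaf and bracket 22 mm wide, 34 mm out from the front wall, from 40 mm below the rim to 15 mm above. A lid let down rests on the roller, 0.08 rad open. 5 to 12 N down on its front edge snaps it past onto the rim, where the roller holds it. Over 30 N on the lid is too much.
- hook: Bystander: bent steel hook of 8 mm rod lying flat, about 80 x 40 mm, 8 mm high, origin at the middle of its underside. Loose.
- dish: Bystander: glazed ceramic dish, 84 mm across, 30 mm high, origin at the centre of its underside. Loose.
- pipette_holder: Bystander: plastic pipette holder 50 x 70 mm, 69 mm high (118 mm with its two pipettes), origin at the centre of its underside. Loose.
- rock: Bystander: resin rock about 86 mm across and 54 mm high, origin at the centre of its underside. Loose.

How it is judged:
By the outcome, as a careful person would: the job done as asked, in the order asked, and still so for the second after the job is handed in, with the robot touching nothing.
It also fails if it takes over 72 s, if anything falls off the work surface, if the arm or the gripper's body presses on something with over 40 N, if the wrist force passes 120 N, or if a joint passes its speed limit or range.

## Working session

There is one attempt and no reset: what is moved stays moved. The work goes in short steps, Python scripts to look and compute and a tool call to move; the robot and the scene stay as the last step left them, time stands still between calls to the robot, and variables do not carry over. Pictures are saved under pics/ and viewed, at most 10 in all, crops included, and the job is handed in when it is done.

Besides the shell and the picture viewer there is one more tool, called by a JSON object that holds its "name" and its "arguments", one argument or row to a line. send_rows: Moves the arm, as the interface text tells. Its arguments: {"type":"object","properties":{"commands":{"type":"array","items":{"type":"array"}},"newtons":{"type":"number"}},"required":["commands"]}

```bash
ls; mkdir -p pics; python3 - <<'E'
from rig import robot
import cv2,numpy as np
s=robot.read_state()
for k in s: print(k,np.round(s[k],3))
for n in("scene","top"):
    d=robot.get_image(n); cv2.imwrite(f"pics/{n}0.png",d["img"][:,:,::-1])
    print(n,d["intrinsics"],d["origin"],d["orientation"])
print(robot.get_image("wrist")["mount"])
E
```

```text
pics
clock 0.0
joint_positions [ 1.239  0.3    1.522  0.     1.321 -0.067]
joint_velocities [-0.     0.     0.     0.001  0.001 -0.001]
joint_torque [-1.0000e-03 -5.4350e+01 -3.6179e+01 -0.0000e+00  4.0000e-03  0.0000e+00]
position [143.873 530.628 255.703]
eef_rot [-4.150e-01 -3.114e+00  2.000e-03]
wrist_force [ 0.161  0.035 -0.46 ]
wrist_torque [-0.003  0.006  0.052]
grasp_force 0.0
finger_gap 85.442
scene [[611.3270363    0.         321.53996766]
 [  0.         611.3270363  237.96630743]
 [  0.           0.           1.        ]] [1860.42392555 -352.57525197  974.98235076] [-1.74633862 -1.38163878  0.73810803]
top [[504.79433128   0.         316.77760716]
 [  0.         504.79433128 238.25563195]
 [  0.           0.           1.        ]] [ 514.01074619  -17.55237548 1250.87425319] [-2.15681432  2.21492865 -0.01918578]
[[-7.76395498e-05 -9.47327040e-01 -3.20267813e-01  8.27157402e+01]
 [ 9.99999705e-01 -3.18102752e-04  6.98502324e-04  5.37738950e-01]
 [-7.63588213e-04 -3.20267665e-01  9.47326786e-01 -1.19406532e+02]
 [ 0.00000000e+00  0.00000000e+00  0.00000000e+00  1.00000000e+00]]
```

View pics/scene0.png

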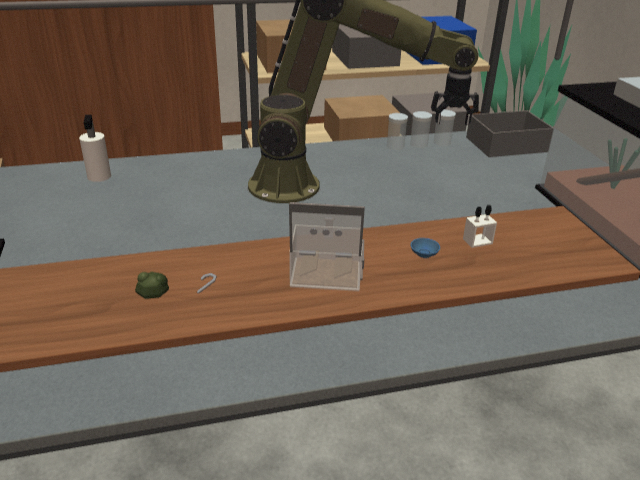

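View pics/top0.png

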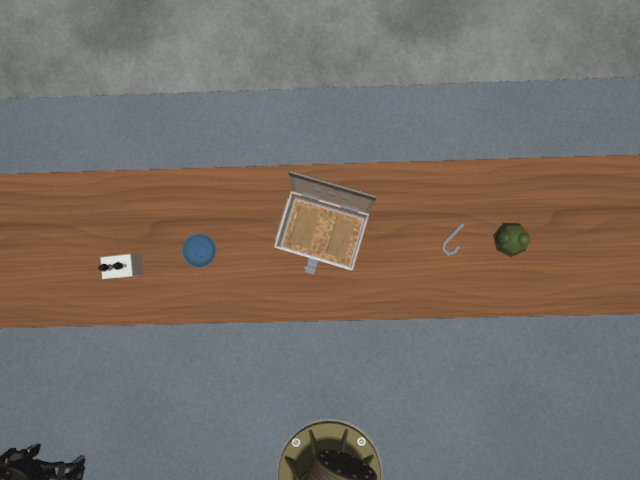

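The scene view shows the box at about (327,255) with its lid leaning back. In the top view the box spans about (275–375, 172–272), with the catch at (311,267). The hook and dish are both well over 150 mm away. I'll zoom in for the corners.

```bash
python3 - <<'E'
import cv2
i=cv2.imread("pics/top0.png")[160:285,260:390]
cv2.imwrite("pics/topc.png",cv2.resize(i,None,fx=4.8,fy=4.8,interpolation=cv2.INTER_CUBIC))
i=cv2.imread("pics/scene0.png")[195:300,270:385]
cv2.imwrite("pics/scc.png",cv2.resize(i,None,fx=5,fy=5,interpolation=cv2.INTER_CUBIC))
E
```

```text
(no output)
```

View pics/topc.png

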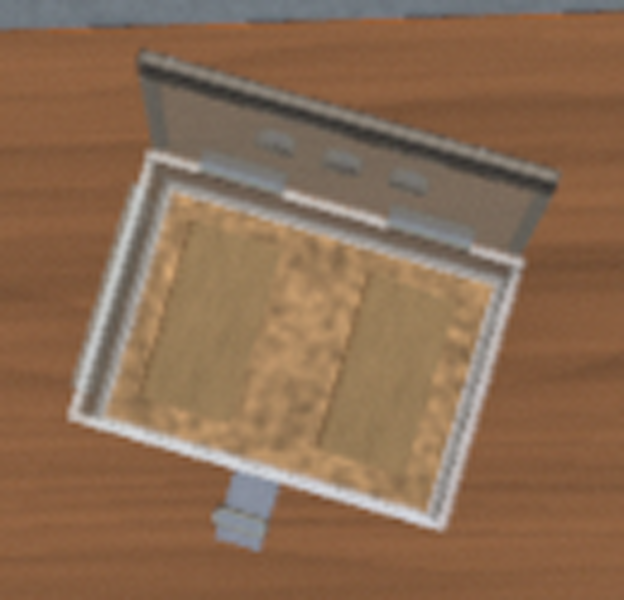

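View pics/scc.png

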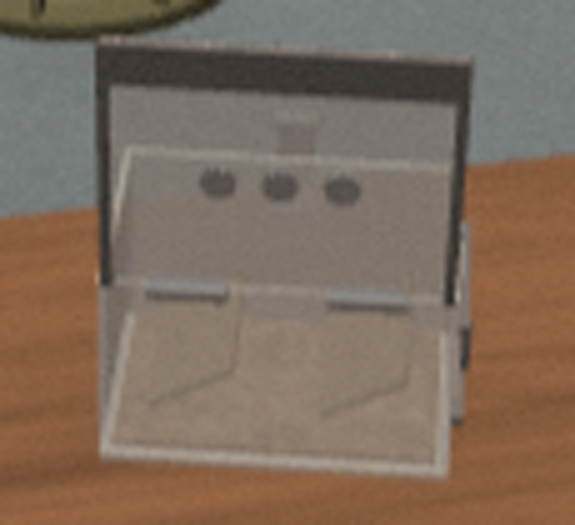

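```bash
cat > h.py <<'E'
import numpy as np
from scipy.spatial.transform import Rotation as R
from scipy.optimize import least_squares
K={'top':np.array([[504.79433,0,316.77761],[0,504.79433,238.25563],[0,0,1]]),'scene':np.array([[611.32704,0,321.53997],[0,611.32704,237.96631],[0,0,1]])}
O={'top':np.array([514.01075,-17.55238,1250.87425]),'scene':np.array([1860.42393,-352.57525,974.98235])}
Q={'top':R.from_rotvec([-2.15681432,2.21492865,-0.01918578]),'scene':R.from_rotvec([-1.74633862,-1.38163878,0.73810803])}
def proj(c,P):
    p=Q[c].inv().apply(np.atleast_2d(P)-O[c])@K[c].T
    return p[:,:2]/p[:,2:]
def box2w(p,P): # p=x,y,yaw
    return R.from_euler('z',p[2]).apply(np.atleast_2d(P))+[p[0],p[1],30]
def lidpt(r,y,n,a): # r from hinge, n height above underside
    return np.array([65-r*np.cos(a)+n*np.sin(a)*1, y, 110+r*np.sin(a)+n*np.cos(a)])
E
python3 - <<'E'
from h import *
t=lambda u:(np.array(u)+.5)/4.8-.5+[260,160]
s=lambda u:(np.array(u)+.5)/5-.5+[270,195]
ct=t([[150,155],[522,262],[443,528],[72,415]])
cs=s([[102,457],[447,475]])   # back rim? near-side in scene
lt=t([[142,55],[556,180]]); ls=s([[98,38],[472,60]])
B=np.array([[65,90,110],[65,-90,110],[-65,-90,110],[-65,90,110]])
f=lambda p:(proj('top',box2w(p,B))-ct).ravel()
r=least_squares(f,[510,10,-.27]);print(r.x,r.fun.round(2))
p=r.x
for a in np.arange(1.5,1.91,.1):
    L=[lidpt(150,88,5,a),lidpt(150,-88,5,a)]
    print(a,(proj('top',box2w(p,L))-lt).round(1).ravel(),(proj('scene',box2w(p,L))-ls[::-1]).round(1).ravel(), (proj('scene',box2w(p,L))-ls).round(1).ravel())
print('catch',proj('top',box2w(p,[[-99,0,120]])),t([240,520]))
print('hinge corners scene',proj('scene',box2w(p,[[65,90,110],[65,-90,110],[65,90,0],[65,-90,0]])),s([[100,285],[455,305],[102,457],[447,475]]))
E
```

```text
[ 5.80632938e+02  8.59081543e-01 -3.15918871e-01] [-0.08 -1.16  0.56 -0.5   0.28  0.75 -0.77  0.89]
1.5 [-4.4 12.  -2.4 11.8] [ 0.6 -6.4  0.8 -6. ] [ 75.4  -2.  -74.  -10.4]
1.6 [-2.1  4.6 -0.2  4.3] [ 0.5 -3.3  0.  -2.9] [ 75.3   1.1 -74.8  -7.3]
1.7000000000000002 [ 0.2 -2.7  1.9 -3. ] [ 0.4  0.5 -0.7  0.7] [ 75.2   4.9 -75.5  -3.7]
1.8000000000000003 [  2.5  -9.6   3.9 -10.1] [ 0.2  4.8 -1.4  5. ] [ 75.    9.2 -76.2   0.6]
1.9000000000000004 [  4.8 -16.2   5.8 -16.8] [ 0.   9.7 -2.2  9.8] [ 74.8  14.1 -77.    5.4]
catch [[308.26003621 273.57228879]] [309.60416667 267.9375    ]
hinge corners scene [[361.73478167 254.75625351]
 [289.20565204 250.53123525]
 [359.26696978 290.45432252]
 [289.44194577 286.18888581]] [[289.6 251.6]
 [360.6 255.6]
 [290.  286. ]
 [359.  289.6]]
```

{"name": "send_rows", "arguments": {
  "commands": [
    [8.5,[0,0,-3],7],
    [8.5,[0,0,-6],14],
    [8.5,[0,0,-9],21],
    [8.5,[0,0,-11],28],
    [8.5,[0,0,-11],31]
  ]
}}

```text
clock: 0.57
position: [144.1, 531.3, 370.8]
eef_rot: [-1.242, -2.885, -0.01]
wrist_force: [0.5, 1.1, 0.7]
finger_gap: 85.0
grasp_force: 0.0
```

{"name": "send_rows", "arguments": {
  "commands": [
    [8.5,[0,0,0],7],
    [8.5,[0,0,0],14],
    [8.5,[0,0,0],21],
    [8.5,[0,0,0],28],
    [8.5,[0,0,0],31]
  ]
}}

```text
clock: 0.98
position: [143.9, 530.8, 366.0]
eef_rot: [1.968, 2.449, -0.001]
wrist_force: [0.0, 0.5, -0.5]
finger_gap: 84.9
grasp_force: 0.0
```

{"name": "send_rows", "arguments": {
  "commands": [
    [8.5,[0,0,0],7],
    [8.5,[0,0,0],14],
    [8.5,[0,0,0],21],
    [8.5,[0,0,0],28],
    [8.5,[0,0,0],31]
  ]
}}

```text
clock: 1.4
position: [143.9, 530.8, 366.0]
eef_rot: [2.551, 1.833, -0.001]
wrist_force: [-0.2, -0.2, 0.4]
finger_gap: 85.0
grasp_force: 0.0
```

```bash
cat >> h.py <<'E'
BP=np.array([580.6,0.9,-0.316])
def w2box(P): return R.from_euler('z',-BP[2]).apply(np.array(P)-[BP[0],BP[1],30])
def st():
    from rig import robot
    s=robot.read_state(); M=R.from_rotvec(s['eef_rot']).as_matrix()
    b=w2box(s['position']); F=R.from_euler('z',-BP[2]).apply(s['wrist_force'])
    print('t',round(s['clock'],2),'box TCP',b.round(1),'F(box)',F.round(2),'gap',round(s['finger_gap'],1),'grip',round(s['grasp_force'],1),'toolx ang',round(np.arctan2(M[1,0],M[0,0]),3),'j',np.round(s['joint_positions'],2))
    return s,M,b
def to(x,y,z): # shift in cm along the tool axes to reach box point
    s,M,b=st(); d=box2w(BP,[[x,y,z]])[0]-s['position']
    print('shift cm',(M.T@d/10).round(2))
E
python3 -c "
from h import *
for a in (1.67,1.57,1.35,1,.7,.4,.2,.08): print(a,lidpt(147,0,3,a).round(1))
to(81,35,290)"
```

```text
1.67 [ 82.5   0.  256. ]
1.57 [ 67.9   0.  257. ]
1.35 [ 35.7   0.  254.1]
1 [-11.9   0.  235.3]
0.7 [-45.5   0.  207. ]
0.4 [-69.2   0.  170. ]
0.2 [-78.5   0.  142.1]
0.08 [-81.3   0.  124.7]
t 1.4 box TCP [-579.7  367.9  336. ] F(box) [-0.16 -0.28  0.39] gap 85.0 grip 0.0 toolx ang 1.246 j [ 1.24  0.24  1.34 -0.    1.56  1.56]
shift cm [-32.74  66.35   4.62]
```

{"name": "send_rows", "arguments": {
  "commands": [
    [8.5,[-1.6,3.3,0],0],
    [8.5,[-3.2,6.6,0],0],
    [8.5,[-4.9,9.9,0],0],
    [8.5,[-6.5,13.3,0],0],
    [8.5,[-8.2,16.6,0],0]
  ]
}}

```text
clock: 1.82
position: [277.0, 399.7, 366.1]
eef_rot: [2.544, 1.843, -0.0]
wrist_force: [0.2, 0.7, 0.2]
finger_gap: 84.9
grasp_force: 0.0
```

{"name": "send_rows", "arguments": {
  "commands": [
    [8.5,[-1.6,3.3,0],0],
    [8.5,[-3.2,6.6,0],0],
    [8.5,[-4.9,9.9,0],0],
    [8.5,[-6.5,13.3,0],0],
    [8.5,[-8.2,16.6,0],0]
  ]
}}

```text
clock: 2.23
position: [409.3, 269.9, 366.2]
eef_rot: [-2.544, -1.843, 0.0]
wrist_force: [0.3, -0.2, -1.0]
finger_gap: 85.0
grasp_force: 0.0
```

{"name": "send_rows", "arguments": {
  "commands": [
    [8.5,[-1.6,3.3,0],0],
    [8.5,[-3.2,6.6,0],0],
    [8.5,[-4.9,9.9,0],0],
    [8.5,[-6.5,13.3,0],0],
    [8.5,[-8.2,16.6,0],-0.5]
  ]
}}

```text
clock: 2.65
position: [541.5, 140.2, 366.1]
eef_rot: [-2.536, -1.853, 0.0]
wrist_force: [0.0, -0.1, 0.8]
finger_gap: 84.9
grasp_force: 0.0
```

{"name": "send_rows", "arguments": {
  "commands": [
    [8.5,[-1.6,3.3,0],0],
    [8.5,[-3.2,6.6,0],0],
    [8.5,[-4.9,9.9,0],0],
    [8.5,[-6.5,13.3,0],0],
    [8.5,[-8.2,16.6,0],0]
  ]
}}

```text
clock: 3.07
position: [674.7, 11.8, 365.9]
eef_rot: [-2.536, -1.854, 0.001]
wrist_force: [0.0, 1.0, 0.5]
finger_gap: 84.6
grasp_force: 0.0
```

```bash
python3 -c "
from h import *
to(82,35,290)
from rig import robot
import cv2
d=robot.get_image('wrist'); cv2.imwrite('pics/w1.png',d['img'][:,:,::-1]); print(d['intrinsics'])"
```

```text
t 3.07 box TCP [ 86.1  39.6 335.9] F(box) [-0.3   1.01  0.55] gap 84.6 grip 0.0 toolx ang 1.262 j [-0.04  0.56  0.91 -0.    1.67  0.27]
shift cm [-0.45 -0.41  4.59]
[[359.7222045    0.         318.40479752]
 [  0.         359.7222045  243.54150203]
 [  0.           0.           1.        ]]
```

View pics/w1.png

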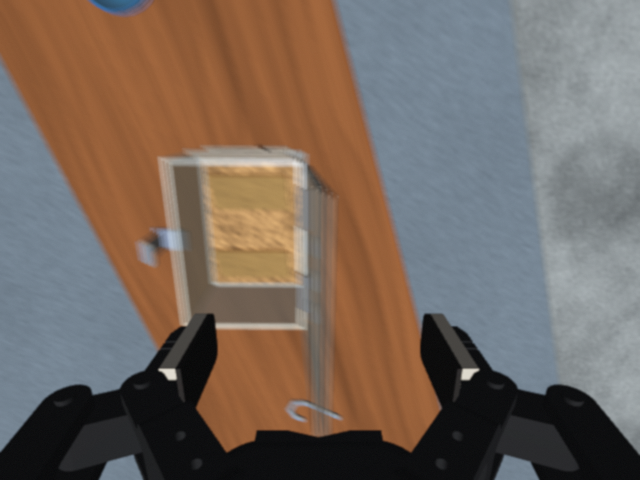

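The wrist view shows the lid edge as a near-vertical line at column ~322, centred between the open fingers and parallel to the pads. I'll descend astride the lid and close loosely.

{"name": "send_rows", "arguments": {
  "commands": [
    [8.5,[-0.2,0.1,2],0],
    [8.5,[-0.4,0.1,4],0],
    [8.5,[-0.5,0.1,5.5],0],
    [8.5,[-0.5,0.1,6.6],0],
    [8.5,[-0.5,0.1,6.6],0]
  ],
  "newtons": 20
}}

```text
clock: 3.53
position: [672.6, 8.2, 297.5]
eef_rot: [-2.534, -1.852, 0.005]
wrist_force: [0.3, 0.5, -0.8]
finger_gap: 85.0
grasp_force: 0.0
```

{"name": "send_rows", "arguments": {
  "commands": [
    [5,[0,0,0],0],
    [4,[0,0,0],0],
    [3,[0,0,0],0],
    [2,[0,0,0],0],
    [1.6,[0,0,0],0]
  ]
}}

```text
clock: 3.95
position: [673.2, 8.3, 300.9]
eef_rot: [2.536, 1.854, 0.001]
wrist_force: [-0.5, -0.2, 0.2]
finger_gap: 25.2
grasp_force: 0.0
```

{"name": "send_rows", "arguments": {
  "commands": [
    [1.6,[0,0,0],0],
    [1.6,[0,0,0],0],
    [1.6,[0,0,0],0],
    [1.6,[0,0,0],0],
    [1.6,[0,0,0],0]
  ]
}}

```text
clock: 4.37
position: [673.1, 8.2, 300.3]
eef_rot: [2.536, 1.854, -0.0]
wrist_force: [0.8, -1.1, 0.3]
finger_gap: 16.2
grasp_force: 0.0
```

```bash
python3 -c "
from h import *
st()
from rig import robot
import cv2
d=robot.get_image('wrist'); cv2.imwrite('pics/w2.png',d['img'][:,:,::-1])"
```

```text
t 4.37 box TCP [ 85.6  35.7 270.3] F(box) [ 1.14 -0.76  0.33] gap 16.2 grip 0.0 toolx ang 1.262 j [-0.04  0.56  1.05 -0.    1.53  0.27]
```

View pics/w2.png

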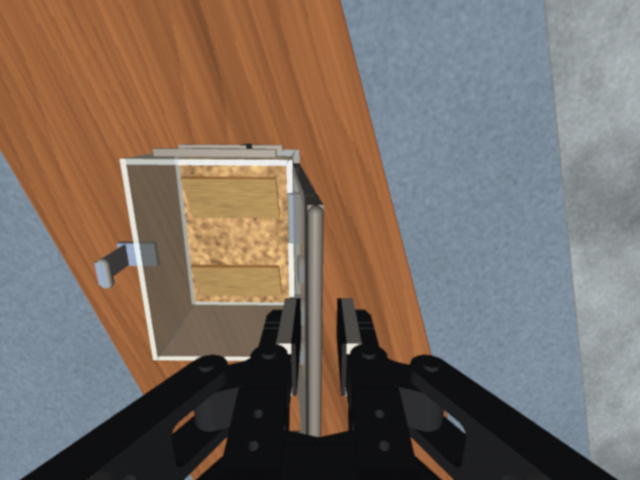

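```bash
cat > plan.py <<'E'
from h import *
def setb(g): return 13*(g/85)**1.5
def tcp(a,g,d,slack=0):
    n=lidpt(147,0,3,a); return np.array([n[0]-3-slack+g/2, n[2]+25-setb(g)-d])
def rows(start,segs,roll=0):
    """start: TCP (x,z) box as commanded; segs: list of calls (a,g,d,slack) start->end"""
    cur=np.array(start)
    for s0,s1 in zip(segs[:-1],segs[1:]):
        out=[]
        for k in range(1,6):
            a,g,d,sl=np.array(s0)+(np.array(s1)-s0)*k/5
            q=tcp(a,g,d,sl); e=(q-cur)/10
            out.append([round(g/10,2),[0,round(e[0],2),round(-e[1],2)],0])
        cur=cur+np.array([out[-1][1][1],-out[-1][1][2]])*10
        print(out,'-> TCP',cur.round(1),'a',s1[0])
E
python3 - <<'E'
from plan import *
rows([85.6,270.3],[(1.68,16,11,5),(1.5,9.5,8,1.2),(1.37,10,8,1.2),(1.25,11,8,1.2),(1.12,12.5,8,1.2),(1.0,14.5,8,1.2)])
E
```

```text
[[np.float64(1.47), [0, np.float64(-0.67), np.float64(0.02)], 0], [np.float64(1.34), [0, np.float64(-1.19), np.float64(-0.09)], 0], [np.float64(1.21), [0, np.float64(-1.71), np.float64(-0.18)], 0], [np.float64(1.08), [0, np.float64(-2.23), np.float64(-0.25)], 0], [np.float64(0.95), [0, np.float64(-2.75), np.float64(-0.31)], 0]] -> TCP [ 58.1 273.4] a 1.5
[[np.float64(0.96), [0, np.float64(-0.37), np.float64(0.03)], 0], [np.float64(0.97), [0, np.float64(-0.75), np.float64(0.06)], 0], [np.float64(0.98), [0, np.float64(-1.12), np.float64(0.11)], 0], [np.float64(0.99), [0, np.float64(-1.5), np.float64(0.16)], 0], [np.float64(1.0), [0, np.float64(-1.87), np.float64(0.23)], 0]] -> TCP [ 39.4 271.1] a 1.37
[[np.float64(1.02), [0, np.float64(-0.33), np.float64(0.07)], 0], [np.float64(1.04), [0, np.float64(-0.67), np.float64(0.14)], 0], [np.float64(1.06), [0, np.float64(-1.0), np.float64(0.23)], 0], [np.float64(1.08), [0, np.float64(-1.33), np.float64(0.32)], 0], [np.float64(1.1), [0, np.float64(-1.66), np.float64(0.43)], 0]] -> TCP [ 22.8 266.8] a 1.25
[[np.float64(1.13), [0, np.float64(-0.35), np.float64(0.12)], 0], [np.float64(1.16), [0, np.float64(-0.69), np.float64(0.25)], 0], [np.float64(1.19), [0, np.float64(-1.04), np.float64(0.39)], 0], [np.float64(1.22), [0, np.float64(-1.38), np.float64(0.53)], 0], [np.float64(1.25), [0, np.float64(-1.71), np.float64(0.69)], 0]] -> TCP [  5.7 259.9] a 1.12
[[np.float64(1.29), [0, np.float64(-0.3), np.float64(0.16)], 0], [np.float64(1.33), [0, np.float64(-0.59), np.float64(0.32)], 0], [np.float64(1.37), [0, np.float64(-0.88), np.float64(0.49)], 0], [np.float64(1.41), [0, np.float64(-1.17), np.float64(0.67)], 0], [np.float64(1.45), [0, np.float64(-1.46), np.float64(0.85)], 0]] -> TCP [ -8.9 251.4] a 1.0
```

Now I'll run the first two steps, staying within the range where friction holds the lid.

{"name": "send_rows", "arguments": {
  "commands": [
    [1.47,[0,-0.5,0],0],
    [1.34,[0,-1.1,-0.1],0],
    [1.2,[0,-1.7,-0.18],0],
    [1.08,[0,-2.2,-0.25],0],
    [0.95,[0,-2.75,-0.3],0]
  ]
}}

```text
clock: 4.83
position: [646.3, 16.8, 303.6]
eef_rot: [2.536, 1.854, 0.0]
wrist_force: [0.9, -0.7, 0.5]
finger_gap: 9.6
grasp_force: 0.2
```

{"name": "send_rows", "arguments": {
  "commands": [
    [0.96,[0,-0.37,0.03],0],
    [0.97,[0,-0.75,0.06],0],
    [0.98,[0,-1.12,0.11],0],
    [0.99,[0,-1.5,0.16],0],
    [1.0,[0,-1.87,0.23],0]
  ]
}}

```text
clock: 5.25
position: [628.7, 22.3, 300.9]
eef_rot: [-2.536, -1.854, 0.0]
wrist_force: [0.1, -0.9, 1.0]
finger_gap: 10.2
grasp_force: 0.1
```

```bash
python3 -c "
from h import *
st()
from rig import robot
import cv2
d=robot.get_image('wrist'); cv2.imwrite('pics/w3.png',d['img'][150:,150:480,::-1])"
```

```text
t 5.25 box TCP [ 39.1  35.3 270.9] F(box) [ 0.33 -0.8   1.  ] gap 10.2 grip 0.1 toolx ang 1.262 j [-0.02  0.45  1.21  0.    1.48  0.29]
```

View pics/w3.png

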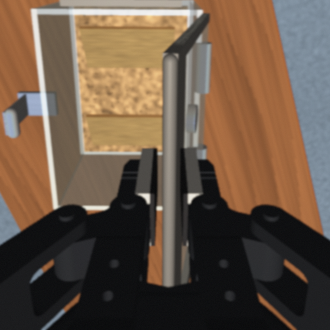

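The lid edge lies between the pads at crop column ~172 and is now tilted forward. Next I'll go down to 1.0 rad.

{"name": "send_rows", "arguments": {
  "commands": [
    [1.02,[0,-0.33,0.07],0],
    [1.04,[0,-0.67,0.14],0],
    [1.06,[0,-1.0,0.23],0],
    [1.08,[0,-1.33,0.32],0],
    [1.1,[0,-1.66,0.43],0]
  ]
}}

```text
clock: 5.72
position: [612.9, 27.4, 296.6]
eef_rot: [-2.536, -1.854, -0.0]
wrist_force: [0.7, 0.1, -0.1]
finger_gap: 11.2
grasp_force: 0.0
```

{"name": "send_rows", "arguments": {
  "commands": [
    [1.13,[0,-0.35,0.12],0],
    [1.16,[0,-0.69,0.25],0],
    [1.19,[0,-1.04,0.39],0],
    [1.22,[0,-1.38,0.53],0],
    [1.25,[0,-1.71,0.69],0]
  ]
}}

```text
clock: 6.13
position: [596.6, 32.6, 289.7]
eef_rot: [-2.536, -1.854, -0.0]
wrist_force: [0.5, -0.3, 0.7]
finger_gap: 12.8
grasp_force: 0.0
```

{"name": "send_rows", "arguments": {
  "commands": [
    [1.29,[0,-0.3,0.16],0],
    [1.33,[0,-0.59,0.32],0],
    [1.37,[0,-0.88,0.49],0],
    [1.41,[0,-1.17,0.67],0],
    [1.45,[0,-1.46,0.85],0]
  ]
}}

```text
clock: 6.55
position: [582.8, 37.0, 281.1]
eef_rot: [-2.536, -1.854, 0.0]
wrist_force: [1.1, -0.3, -0.3]
finger_gap: 14.5
grasp_force: 0.1
```

```bash
python3 - <<'E'
from plan import *
s,M,b=st()
import cv2
from rig import robot
d=robot.get_image('wrist'); cv2.imwrite('pics/w4.png',d['img'][150:,150:480,::-1])
print('-- open')
rows([b[0],b[2]],[(1.0,14.5,8,1.2),(1.02,27,8,0),(1.02,40,8,0),(1.02,54,9,0),(1.02,68,10,0),(1.02,80,10,0)])
E
```

```text
t 6.55 box TCP [ -9.1  35.  251.1] F(box) [ 1.1   0.08 -0.33] gap 14.5 grip 0.1 toolx ang 1.262 j [ 0.    0.36  1.39 -0.    1.4   0.31]
-- open
[[np.float64(1.7), [0, np.float64(0.23), np.float64(-0.04)], 0], [np.float64(1.95), [0, np.float64(0.43), np.float64(-0.04)], 0], [np.float64(2.2), [0, np.float64(0.63), np.float64(-0.04)], 0], [np.float64(2.45), [0, np.float64(0.83), np.float64(-0.04)], 0], [np.float64(2.7), [0, np.float64(1.03), np.float64(-0.04)], 0]] -> TCP [  1.2 251.5] a 1.02
[[np.float64(2.96), [0, np.float64(0.13), np.float64(0.03)], 0], [np.float64(3.22), [0, np.float64(0.26), np.float64(0.07)], 0], [np.float64(3.48), [0, np.float64(0.39), np.float64(0.1)], 0], [np.float64(3.74), [0, np.float64(0.52), np.float64(0.14)], 0], [np.float64(4.0), [0, np.float64(0.65), np.float64(0.18)], 0]] -> TCP [  7.7 249.7] a 1.02
[[np.float64(4.28), [0, np.float64(0.14), np.float64(0.07)], 0], [np.float64(4.56), [0, np.float64(0.28), np.float64(0.14)], 0], [np.float64(4.84), [0, np.float64(0.42), np.float64(0.2)], 0], [np.float64(5.12), [0, np.float64(0.56), np.float64(0.27)], 0], [np.float64(5.4), [0, np.float64(0.7), np.float64(0.34)], 0]] -> TCP [ 14.7 246.3] a 1.02
[[np.float64(5.68), [0, np.float64(0.14), np.float64(0.07)], 0], [np.float64(5.96), [0, np.float64(0.28), np.float64(0.15)], 0], [np.float64(6.24), [0, np.float64(0.42), np.float64(0.22)], 0], [np.float64(6.52), [0, np.float64(0.56), np.float64(0.3)], 0], [np.float64(6.8), [0, np.float64(0.7), np.float64(0.37)], 0]] -> TCP [ 21.7 242.6] a 1.02
[[np.float64(7.04), [0, np.float64(0.12), np.float64(0.05)], 0], [np.float64(7.28), [0, np.float64(0.24), np.float64(0.1)], 0], [np.float64(7.52), [0, np.float64(0.36), np.float64(0.16)], 0], [np.float64(7.76), [0, np.float64(0.48), np.float64(0.21)], 0], [np.float64(8.0), [0, np.float64(0.6), np.float64(0.26)], 0]] -> TCP [ 27.7 240. ] a 1.02
```

View pics/w4.png

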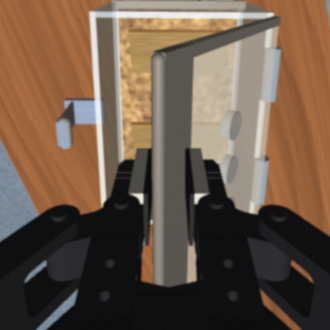

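The nose, at crop column ~152, lies against the front (left) pad as intended. I'll open the back finger while keeping the front pad in place, pressing slightly backwards.

{"name": "send_rows", "arguments": {
  "commands": [
    [1.7,[0,0.2,-0.02],0],
    [1.95,[0,0.4,-0.03],0],
    [2.2,[0,0.6,-0.04],0],
    [2.45,[0,0.8,-0.04],0],
    [2.7,[0,1.0,-0.04],0]
  ]
}}

```text
clock: 7.02
position: [592.9, 33.7, 281.7]
eef_rot: [2.536, 1.854, 0.0]
wrist_force: [-0.8, 0.8, 1.8]
finger_gap: 27.0
grasp_force: 0.9
```

{"name": "send_rows", "arguments": {
  "commands": [
    [2.96,[0,0.13,0.03],0],
    [3.22,[0,0.26,0.07],0],
    [3.48,[0,0.39,0.1],0],
    [3.74,[0,0.52,0.14],0],
    [4.0,[0,0.65,0.18],0]
  ]
}}

```text
clock: 7.43
position: [598.9, 31.8, 279.8]
eef_rot: [-2.536, -1.854, 0.0]
wrist_force: [-1.3, 0.6, 1.7]
finger_gap: 39.7
grasp_force: 0.9
```

{"name": "send_rows", "arguments": {
  "commands": [
    [4.28,[0,0.14,0.07],0],
    [4.56,[0,0.28,0.14],0],
    [4.84,[0,0.42,0.2],0],
    [5.12,[0,0.56,0.27],0],
    [5.4,[0,0.7,0.34],0]
  ]
}}

```text
clock: 7.85
position: [605.6, 29.7, 276.4]
eef_rot: [-2.536, -1.854, 0.0]
wrist_force: [-2.6, 0.2, 0.8]
finger_gap: 53.7
grasp_force: 0.9
```

{"name": "send_rows", "arguments": {
  "commands": [
    [5.68,[0,0.14,0.07],0],
    [5.96,[0,0.28,0.15],0],
    [6.24,[0,0.42,0.22],0],
    [6.52,[0,0.56,0.3],0],
    [6.8,[0,0.7,0.37],0]
  ]
}}

```text
clock: 8.27
position: [612.2, 27.6, 272.7]
eef_rot: [-2.536, -1.854, 0.0]
wrist_force: [-2.3, 0.1, 1.4]
finger_gap: 68.2
grasp_force: 0.9
```

{"name": "send_rows", "arguments": {
  "commands": [
    [7.04,[0,0.12,0.05],0],
    [7.28,[0,0.24,0.1],0],
    [7.52,[0,0.36,0.16],0],
    [7.76,[0,0.48,0.21],0],
    [8.0,[0,0.6,0.26],0]
  ]
}}

```text
clock: 8.68
position: [617.9, 25.8, 270.1]
eef_rot: [-2.536, -1.854, 0.0]
wrist_force: [-0.9, 1.8, 1.5]
finger_gap: 80.4
grasp_force: 0.9
```

```bash
python3 - <<'E'
from plan import *
s,M,b=st()
import cv2
from rig import robot
d=robot.get_image('wrist'); cv2.imwrite('pics/w5.png',d['img'][:,:,::-1])
S=[(1.02,80,10,0)]+[(a,80,10,0) for a in (.92,.82,.72,.62,.53,.45)]
rows([b[0],b[2]],S)
E
```

```text
t 8.68 box TCP [ 27.8  35.2 240.1] F(box) [-1.41  1.42  1.49] gap 80.4 grip 0.9 toolx ang 1.262 j [-0.02  0.45  1.29 -0.    1.41  0.29]
[[np.float64(8.0), [0, np.float64(-0.27), np.float64(0.17)], 0], [np.float64(8.0), [0, np.float64(-0.52), np.float64(0.32)], 0], [np.float64(8.0), [0, np.float64(-0.76), np.float64(0.49)], 0], [np.float64(8.0), [0, np.float64(-1.0), np.float64(0.65)], 0], [np.float64(8.0), [0, np.float64(-1.24), np.float64(0.82)], 0]] -> TCP [ 15.4 231.9] a 0.92
[[np.float64(8.0), [0, np.float64(-0.24), np.float64(0.18)], 0], [np.float64(8.0), [0, np.float64(-0.47), np.float64(0.36)], 0], [np.float64(8.0), [0, np.float64(-0.7), np.float64(0.54)], 0], [np.float64(8.0), [0, np.float64(-0.92), np.float64(0.73)], 0], [np.float64(8.0), [0, np.float64(-1.15), np.float64(0.93)], 0]] -> TCP [  3.9 222.6] a 0.82
[[np.float64(8.0), [0, np.float64(-0.21), np.float64(0.2)], 0], [np.float64(8.0), [0, np.float64(-0.43), np.float64(0.4)], 0], [np.float64(8.0), [0, np.float64(-0.63), np.float64(0.6)], 0], [np.float64(8.0), [0, np.float64(-0.84), np.float64(0.82)], 0], [np.float64(8.
[... 417 characters left out ...]
 a 0.62
[[np.float64(8.0), [0, np.float64(-0.15), np.float64(0.22)], 0], [np.float64(8.0), [0, np.float64(-0.3), np.float64(0.43)], 0], [np.float64(8.0), [0, np.float64(-0.45), np.float64(0.65)], 0], [np.float64(8.0), [0, np.float64(-0.6), np.float64(0.87)], 0], [np.float64(8.0), [0, np.float64(-0.74), np.float64(1.1)], 0]] -> TCP [-23.3 190. ] a 0.53
[[np.float64(8.0), [0, np.float64(-0.12), np.float64(0.2)], 0], [np.float64(8.0), [0, np.float64(-0.24), np.float64(0.4)], 0], [np.float64(8.0), [0, np.float64(-0.35), np.float64(0.61)], 0], [np.float64(8.0), [0, np.float64(-0.46), np.float64(0.82)], 0], [np.float64(8.0), [0, np.float64(-0.57), np.float64(1.03)], 0]] -> TCP [-29.  179.7] a 0.45
```

View pics/w5.png

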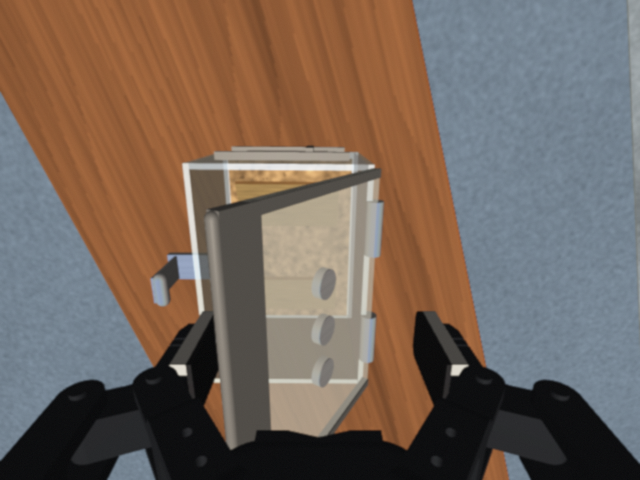

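The lid leans on the left (front) pad at column ~215, and the back finger at column ~430 is clear. The grip reading of 0.9 N confirms contact, so I'll lower along the arc.

{"name": "send_rows", "arguments": {
  "commands": [
    [8,[0,-0.24,0.15],0],
    [8,[0,-0.49,0.32],0],
    [8,[0,-0.74,0.49],0],
    [8,[0,-0.99,0.65],0],
    [8,[0,-1.24,0.82],0]
  ]
}}

```text
clock: 9.15
position: [605.7, 29.7, 261.8]
eef_rot: [-2.536, -1.854, -0.0]
wrist_force: [0.2, -0.5, 0.2]
finger_gap: 79.8
grasp_force: 0.1
```

{"name": "send_rows", "arguments": {
  "commands": [
    [8,[0,-0.24,0.18],0],
    [8,[0,-0.47,0.36],0],
    [8,[0,-0.7,0.54],0],
    [8,[0,-0.92,0.73],0],
    [8,[0,-1.15,0.93],0]
  ]
}}

```text
clock: 9.57
position: [594.9, 33.1, 252.5]
eef_rot: [2.536, 1.854, 0.0]
wrist_force: [0.8, -0.9, -0.1]
finger_gap: 80.1
grasp_force: 0.2
```

{"name": "send_rows", "arguments": {
  "commands": [
    [8,[0,-0.21,0.2],0],
    [8,[0,-0.43,0.4],0],
    [8,[0,-0.63,0.6],0],
    [8,[0,-0.84,0.82],0],
    [8,[0,-1.04,1.03],0]
  ]
}}

```text
clock: 9.98
position: [584.9, 36.3, 242.1]
eef_rot: [-2.536, -1.854, 0.0]
wrist_force: [-0.6, -0.1, 0.2]
finger_gap: 80.2
grasp_force: 0.2
```

{"name": "send_rows", "arguments": {
  "commands": [
    [8,[0,-0.2,0.22],0],
    [8,[0,-0.39,0.44],0],
    [8,[0,-0.58,0.67],0],
    [8,[0,-0.76,0.9],0],
    [8,[0,-0.94,1.13],0]
  ]
}}

```text
clock: 10.4
position: [576.0, 39.1, 230.8]
eef_rot: [-2.536, -1.854, 0.0]
wrist_force: [-0.9, -1.1, -0.4]
finger_gap: 79.9
grasp_force: 0.2
```

```bash
python3 - <<'E'
from plan import *
s,M,b=st()
import cv2
from rig import robot
for n in('wrist','scene'):
    d=robot.get_image(n); cv2.imwrite(f'pics/{n}6.png',d['img'][:,:,::-1])
E
```

```text
t 10.4 box TCP [-16.2  34.9 200.8] F(box) [-0.47 -1.36 -0.43] gap 79.9 grip 0.2 toolx ang 1.262 j [ 0.    0.38  1.47 -0.    1.29  0.31]
```

{"name": "send_rows", "arguments": {
  "commands": [
    [8,[0,0.05,0],0],
    [8,[0,0.1,0],0],
    [8,[0,0.15,0],0],
    [8,[0,0.15,0],0],
    [8,[0,0.15,0],0]
  ]
}}

```text
clock: 10.92
position: [577.0, 38.9, 231.5]
eef_rot: [-2.535, -1.853, 0.002]
wrist_force: [-11.2, 1.3, 6.1]
finger_gap: 80.2
grasp_force: 5.4
```

```bash
python3 - <<'E'
from plan import *
s,M,b=st()
import cv2
a=cv2.imread('pics/w5.png');c=cv2.imread('pics/wrist6.png')
for r in (260,330,350):
    for n,i in(('w5',a),('w6',c)):
        g=cv2.cvtColor(i,cv2.COLOR_BGR2GRAY)[r,170:330].astype(int)
        print(r,n,g[::4])
E
```

```text
t 10.92 box TCP [-15.2  35.  201.5] F(box) [-11.07  -2.22   6.06] gap 80.2 grip 5.4 toolx ang 1.263 j [0.   0.38 1.47 0.   1.29 0.31]
260 w5 [ 92  53 151 161 161 161 228 198 103 104 125 148 120  82  78  79  78  78
  79  79  79  79  79  95 170 178 169 174 173 177 175 161 169 174 179 176
 169 168 180 173]
260 w6 [100  98 102  92  92  99  95  92  89  90 114 135 110 101 100 101 101 101
 102 100 100 101 101 101 101 101 134 203 192 191 197 195 194 194 196 194
 198 198 202 202]
330 w5 [108 110  86  14  14  43  70  71  67  13  10  51 131 133 102  79  78  79
  78  78  78  78  79  78 105 141 141 140 140 141 140 141 140 139 140 141
 172 170 120 118]
330 w6 [ 90  97  84  14  12  39  64  65  62  10   8  41 119 122 101 101 100 101
 102 101 100 101 100 102 101 101 100 190 197 196 193 201 204 205 200 203
 200 202 201 201]
350 w5 [ 14  15  53  70  70  70  25  11  10  10  13  12 115 138 120  82  78  77
  78  79  78  78  78  79  86 141 140 140 141 141 142 139 140 141 141 140
 140 139 139 140]
350 w6 [ 12  13  48  63  62  63  20   8   8   8   8   9 107 126 108 101 101 100
 102 101 101 100 101 100 101 101 101 143 162 161 162 162 162 162 162 162
 163 162 162 162]
```

Contact is confirmed: 1.5 mm of push gives 11 N, and the pad doesn't slip. I'll keep a light preload of about 0.4 mm and carry on along the arc.

```bash
python3 - <<'E'
from plan import *
rows([-14.4,201.0],[(.62,80,10,-1.5),(.57,80,10,-.4)]+[(a,80,10,-.4) for a in (.49,.41,.34,.28,.23,.19)])
E
```

```text
[[np.float64(8.0), [0, np.float64(-0.11), np.float64(0.12)], 0], [np.float64(8.0), [0, np.float64(-0.22), np.float64(0.24)], 0], [np.float64(8.0), [0, np.float64(-0.32), np.float64(0.36)], 0], [np.float64(8.0), [0, np.float64(-0.43), np.float64(0.48)], 0], [np.float64(8.0), [0, np.float64(-0.53), np.float64(0.6)], 0]] -> TCP [-19.7 195. ] a 0.57
[[np.float64(8.0), [0, np.float64(-0.13), np.float64(0.2)], 0], [np.float64(8.0), [0, np.float64(-0.26), np.float64(0.4)], 0], [np.float64(8.0), [0, np.float64(-0.38), np.float64(0.6)], 0], [np.float64(8.0), [0, np.float64(-0.5), np.float64(0.8)], 0], [np.float64(8.0), [0, np.float64(-0.62), np.float64(1.0)], 0]] -> TCP [-25.9 185. ] a 0.49
[[np.float64(8.0), [0, np.float64(-0.11), np.float64(0.21)], 0], [np.float64(8.0), [0, np.float64(-0.22), np.float64(0.42)], 0], [np.float64(8.0), [0, np.float64(-0.33), np.float64(0.63)], 0], [np.float64(8.0), [0, np.float64(-0.43), np.float64(0.84)], 0], [np.float64(8.0), [0, np.float64(-0.53), np.float64(1.05)], 0]] -> TCP [-31.2 174.5] a 0.41
[[np.float64(8.0), [0, np.float64(-0.09), np.float64(0.19)],
[... 631 characters left out ...]
0.28
[[np.float64(8.0), [0, np.float64(-0.05), np.float64(0.14)], 0], [np.float64(8.0), [0, np.float64(-0.09), np.float64(0.28)], 0], [np.float64(8.0), [0, np.float64(-0.13), np.float64(0.42)], 0], [np.float64(8.0), [0, np.float64(-0.17), np.float64(0.56)], 0], [np.float64(8.0), [0, np.float64(-0.2), np.float64(0.7)], 0]] -> TCP [-40.  149.6] a 0.23
[[np.float64(8.0), [0, np.float64(-0.03), np.float64(0.12)], 0], [np.float64(8.0), [0, np.float64(-0.06), np.float64(0.23)], 0], [np.float64(8.0), [0, np.float64(-0.09), np.float64(0.35)], 0], [np.float64(8.0), [0, np.float64(-0.11), np.float64(0.46)], 0], [np.float64(8.0), [0, np.float64(-0.14), np.float64(0.58)], 0]] -> TCP [-41.4 143.8] a 0.19
```

{"name": "send_rows", "arguments": {
  "commands": [
    [8,[0,-0.1,0.11],0],
    [8,[0,-0.2,0.23],0],
    [8,[0,-0.31,0.35],0],
    [8,[0,-0.42,0.48],0],
    [8,[0,-0.53,0.6],0]
  ]
}}

```text
clock: 11.33
position: [572.5, 40.3, 225.3]
eef_rot: [-2.536, -1.854, 0.0]
wrist_force: [-2.9, 0.4, 1.4]
finger_gap: 80.0
grasp_force: 1.4
```

{"name": "send_rows", "arguments": {
  "commands": [
    [8,[0,-0.13,0.2],0],
    [8,[0,-0.26,0.4],0],
    [8,[0,-0.38,0.6],0],
    [8,[0,-0.5,0.8],0],
    [8,[0,-0.62,1.0],0]
  ]
}}

```text
clock: 11.75
position: [566.5, 42.2, 214.8]
eef_rot: [-2.536, -1.854, 0.0]
wrist_force: [-3.9, 0.9, 1.2]
finger_gap: 80.0
grasp_force: 2.0
```

```bash
python3 -c "
from h import *
st()"
```

```text
t 11.75 box TCP [-26.2  34.9 184.8] F(box) [-3.98 -0.32  1.16] gap 80.0 grip 2.0 toolx ang 1.262 j [0.01 0.38 1.52 0.   1.25 0.32]
```

{"name": "send_rows", "arguments": {
  "commands": [
    [8,[0,-0.11,0.21],0],
    [8,[0,-0.22,0.42],0],
    [8,[0,-0.33,0.63],0],
    [8,[0,-0.43,0.84],0],
    [8,[0,-0.53,1.05],0]
  ]
}}

```text
clock: 12.17
position: [561.5, 43.8, 204.3]
eef_rot: [-2.536, -1.854, -0.0]
wrist_force: [-3.1, 1.9, 1.0]
finger_gap: 80.0
grasp_force: 2.0
```

{"name": "send_rows", "arguments": {
  "commands": [
    [8,[0,-0.09,0.19],0],
    [8,[0,-0.17,0.38],0],
    [8,[0,-0.25,0.57],0],
    [8,[0,-0.32,0.76],0],
    [8,[0,-0.4,0.95],0]
  ]
}}

```text
clock: 12.58
position: [557.8, 45.0, 194.9]
eef_rot: [2.536, 1.854, 0.0]
wrist_force: [-2.5, 3.3, 0.3]
finger_gap: 80.1
grasp_force: 1.5
```

```bash
python3 -c "
from h import *
st()"
```

```text
t 12.58 box TCP [-35.4  34.8 164.9] F(box) [-3.42  2.38  0.3 ] gap 80.1 grip 1.5 toolx ang 1.262 j [0.01 0.38 1.57 0.   1.2  0.32]
```

```bash
python3 - <<'E'
from plan import *
rows([-35.2,165.0],[(.34,80,10,-.4),(.30,80,9,-.1),(.265,80,7.6,0),(.235,80,6.4,0),(.205,80,5.5,0),(.18,80,5,0),(.155,80,5,0),(.13,80,5,0.),(.1,80,5,.2)])
E
```

```text
[[np.float64(8.0), [0, np.float64(-0.05), np.float64(0.09)], 0], [np.float64(8.0), [0, np.float64(-0.09), np.float64(0.18)], 0], [np.float64(8.0), [0, np.float64(-0.14), np.float64(0.27)], 0], [np.float64(8.0), [0, np.float64(-0.18), np.float64(0.36)], 0], [np.float64(8.0), [0, np.float64(-0.22), np.float64(0.46)], 0]] -> TCP [-37.4 160.4] a 0.3
[[np.float64(8.0), [0, np.float64(-0.04), np.float64(0.07)], 0], [np.float64(8.0), [0, np.float64(-0.07), np.float64(0.14)], 0], [np.float64(8.0), [0, np.float64(-0.1), np.float64(0.21)], 0], [np.float64(8.0), [0, np.float64(-0.14), np.float64(0.28)], 0], [np.float64(8.0), [0, np.float64(-0.17), np.float64(0.35)], 0]] -> TCP [-39.1 156.9] a 0.265
[[np.float64(8.0), [0, np.float64(-0.02), np.float64(0.06)], 0], [np.float64(8.0), [0, np.float64(-0.05), np.float64(0.12)], 0], [np.float64(8.0), [0, np.float64(-0.07), np.float64(0.18)], 0], [np.float64(8.0), [0, np.float64(-0.09), np.float64(0.24)], 0], [np.float64(8.0), [0, np.float64(-0.12), np.float64(0.3)], 0]] -> TCP [-40.3 153.9] a 0.235
[[np.float64(8.0), [0, np.float64(-0.02), np.float64(0
[... 990 characters left out ...]
155
[[np.float64(8.0), [0, np.float64(-0.01), np.float64(0.07)], 0], [np.float64(8.0), [0, np.float64(-0.02), np.float64(0.15)], 0], [np.float64(8.0), [0, np.float64(-0.03), np.float64(0.22)], 0], [np.float64(8.0), [0, np.float64(-0.05), np.float64(0.29)], 0], [np.float64(8.0), [0, np.float64(-0.06), np.float64(0.36)], 0]] -> TCP [-43.4 140.2] a 0.13
[[np.float64(8.0), [0, np.float64(-0.01), np.float64(0.09)], 0], [np.float64(8.0), [0, np.float64(-0.03), np.float64(0.18)], 0], [np.float64(8.0), [0, np.float64(-0.05), np.float64(0.27)], 0], [np.float64(8.0), [0, np.float64(-0.06), np.float64(0.35)], 0], [np.float64(8.0), [0, np.float64(-0.08), np.float64(0.44)], 0]] -> TCP [-44.2 135.8] a 0.1
```

{"name": "send_rows", "arguments": {
  "commands": [
    [8,[0,-0.05,0.09],0],
    [8,[0,-0.09,0.18],0],
    [8,[0,-0.14,0.27],0],
    [8,[0,-0.18,0.36],0],
    [8,[0,-0.22,0.46],0]
  ]
}}

```text
clock: 13.0
position: [555.8, 45.5, 190.4]
eef_rot: [2.536, 1.854, 0.0]
wrist_force: [-0.9, -0.5, -0.7]
finger_gap: 80.2
grasp_force: 0.4
```

{"name": "send_rows", "arguments": {
  "commands": [
    [8,[0,-0.04,0.07],0],
    [8,[0,-0.07,0.14],0],
    [8,[0,-0.1,0.21],0],
    [8,[0,-0.14,0.28],0],
    [8,[0,-0.17,0.35],0]
  ]
}}

```text
clock: 13.42
position: [554.1, 46.1, 186.9]
eef_rot: [2.536, 1.854, 0.0]
wrist_force: [-1.4, -0.3, 0.1]
finger_gap: 80.1
grasp_force: 0.4
```

```bash
python3 -c "
from h import *
st()"
```

```text
t 13.42 box TCP [-39.3  34.7 156.9] F(box) [-1.21 -0.73  0.11] gap 80.1 grip 0.4 toolx ang 1.262 j [ 0.02  0.38  1.58 -0.    1.18  0.33]
```

{"name": "send_rows", "arguments": {
  "commands": [
    [8,[0,-0.02,0.06],0],
    [8,[0,-0.05,0.12],0],
    [8,[0,-0.07,0.18],0],
    [8,[0,-0.09,0.24],0],
    [8,[0,-0.11,0.3],0]
  ]
}}

```text
clock: 13.83
position: [553.0, 46.5, 183.9]
eef_rot: [-2.536, -1.854, 0.0]
wrist_force: [-1.0, 0.1, -0.3]
finger_gap: 80.0
grasp_force: 0.4
```

{"name": "send_rows", "arguments": {
  "commands": [
    [8,[0,-0.02,0.07],0],
    [8,[0,-0.04,0.14],0],
    [8,[0,-0.06,0.21],0],
    [8,[0,-0.08,0.27],0],
    [8,[0,-0.1,0.34],0]
  ]
}}

```text
clock: 14.25
position: [552.1, 46.8, 180.5]
eef_rot: [2.536, 1.854, 0.0]
wrist_force: [-0.5, -0.2, -0.2]
finger_gap: 80.1
grasp_force: 0.4
```

```bash
python3 -c "
from h import *
st()
import cv2
from rig import robot
d=robot.get_image('wrist'); cv2.imwrite('pics/w7.png',d['img'][:,:,::-1])
for n in('wrist6','w7'):
  g=cv2.cvtColor(cv2.imread(f'pics/{n}.png'),6)
  for r in (300,330,350): print(n,r,g[r,190:300:3])
"
```

```text
t 14.25 box TCP [-41.4  34.7 150.5] F(box) [-0.42 -0.37 -0.24] gap 80.1 grip 0.4 toolx ang 1.262 j [ 0.02  0.38  1.6  -0.    1.16  0.33]
wrist6 300 [101  97  74  81  92  80  60  63 114 129 121 102 100 101 101 101 101 100
 101 102 101 102 101 101  99 100 102 100 103 192 207 202 197 196 196 196
 197]
wrist6 330 [ 39  63  62  62  62  20  12   9  41 114 127 116 101 100 102 101 101 101
 102 101 100 101 101 101 102 101 101 101 100 159 198 197 196 193 197 202
 204]
wrist6 350 [ 63  38   8   9   8   9   6   8   9  89 121 124 108 100 100 100 100 101
 101 100 101 101 101 102 100 100 101 102 101 118 163 163 161 162 162 162
 162]
w7 300 [ 89  94  89  85  83  87  89  89  83 100 116 116 114 114 114 115 115 114
 114 113 114 112 113 113 114 112 113 112 112 111 122 160 160 173 184 213
 205]
w7 330 [ 36  57  57  57  56  18   8   7   6  23 102 116 114 112 112 113 113 111
 112 112 111 111 111 111 111 112 110 112 110 109 112 156 160 167 183 210
 202]
w7 350 [ 57  34   8   7   9   5   6   8   5   7  56 109 114 111 111 112 111 112
 112 112 112 111 110 111 110 111 110 111 111 111 111 151 159 163 183 207
 204]
```

{"name": "send_rows", "arguments": {
  "commands": [
    [8,[0,-0.02,0.06],0],
    [8,[0,-0.03,0.12],0],
    [8,[0,-0.05,0.19],0],
    [8,[0,-0.06,0.25],0],
    [8,[0,-0.08,0.31],0]
  ]
}}

```text
clock: 14.72
position: [551.3, 47.0, 177.4]
eef_rot: [2.536, 1.854, -0.0]
wrist_force: [-0.7, 0.6, -0.9]
finger_gap: 79.4
grasp_force: 0.4
```

```bash
python3 - <<'E'
from plan import *
import cv2
from rig import robot
s,M,b=st()
d=robot.get_image('wrist'); cv2.imwrite('pics/w8.png',d['img'][:,:,::-1])
T=np.array(d['mount']);K=d['intrinsics']
def pw(P):
    t=(np.array(P)-s['position'])@M
    c=(t-T[:3,3])@T[:3,:3]; q=c@K.T; return q[:,:2]/q[:,2:]
for a in(.1,.15,.18,.21,.25):
    L=[lidpt(150,88,3,a),lidpt(128,88,6,a),lidpt(150,60,3,a),lidpt(128,60,6,a)]
    print(a,pw(box2w(BP,L)).round(1).tolist())
g=cv2.cvtColor(cv2.imread('pics/w8.png'),6)
for r in (200,230,260,300): print(r,g[r,190:300:3])
for c in(230,250,270,300): print('col',c,g[100:320:4,c])
E
```

```text
t 14.72 box TCP [-42.2  34.7 147.4] F(box) [-0.81  0.33 -0.86] gap 79.4 grip 0.4 toolx ang 1.262 j [ 0.02  0.38  1.6  -0.    1.16  0.33]
0.1 [[213.3, 201.6], [269.7, 202.4], [219.1, 267.7], [272.1, 268.8]]
0.15 [[210.7, 205.8], [270.4, 206.0], [217.0, 274.9], [272.9, 274.9]]
0.18 [[209.5, 208.5], [271.4, 208.3], [216.0, 279.5], [273.8, 278.9]]
0.21 [[208.7, 211.4], [272.6, 210.7], [215.4, 284.4], [275.1, 282.9]]
0.25 [[208.1, 215.5], [275.0, 214.2], [215.2, 291.4], [277.4, 288.7]]
200 [ 87  87  90  90  88  84  83  87  91  95  97  94  89  90  88  95  94  90
  85  86  93  89  85  93  92  94 187 194 193  89  73  74  79 132 143 162
 105]
230 [ 83  84  86  87  88  87  86 101 121 126 124 125 124 124 123 123 122 122
 123 121 122 121 121 120 121 120 119 119 118 119 155 160 161 179 184 216
 207]
260 [ 89  87  87  85  83  82  85  85 102 120 122 122 121 120 120 120 119 120
 119 118 119 119 118 117 117 117 116 116 116 116 144 160 160 174 183 212
 200]
300 [ 92  93  86  83  83  89  90  87  84  95 114 117 116 117 117 116 116 115
 115 115 115 114 115 115 114 113 114 114 113 114 122 159 159 167 183 
[... 241 characters left out ...]
]
col 250 [ 97  91  88  90  92  92  91  88  89  90  88  84  83  83  87  88  92  94
  97  95  89  85  85  90  91  93  38 121 123 123 122 122 121 120 120 121
 119 119 119 119 119 119 118 117 118 117 117 116 116 116 115 115 114 113
 113]
col 270 [ 90  92  95  94  92  89  88  87  89  93  95  95  97  96  95  90  88  90
  90  90  86  83 194 196 194 194  57 121 122 120 120 119 119 119 119 118
 118 117 117 116 117 117 116 116 116 116 114 116 114 113 114 113 114 113
 113]
col 300 [ 80  80  85  87  86  86  87  89  90  90  91  91  91  92  93 102 140 138
  92  91  96  94 202 204 147  98  70 118 118 117 149 211 207 208 207 202
 206 206 204 203 200 197 205 209 207 208 206 209 205 203 202 206 206 205
 205]
```

Image estimate puts the lid at about 0.15–0.18 rad, which agrees with the plan. I'll continue.

{"name": "send_rows", "arguments": {
  "commands": [
    [8,[0,-0.01,0.06],0],
    [8,[0,-0.03,0.12],0],
    [8,[0,-0.04,0.18],0],
    [8,[0,-0.05,0.24],0],
    [8,[0,-0.06,0.3],0]
  ]
}}

```text
clock: 15.18
position: [550.7, 47.2, 174.4]
eef_rot: [-2.536, -1.854, 0.0]
wrist_force: [-1.5, 0.9, 0.1]
finger_gap: 80.0
grasp_force: 0.6
```

{"name": "send_rows", "arguments": {
  "commands": [
    [8,[0,-0.01,0.06],0],
    [8,[0,-0.02,0.12],0],
    [8,[0,-0.03,0.18],0],
    [8,[0,-0.04,0.24],0],
    [8,[0,-0.05,0.3],0]
  ]
}}

```text
clock: 15.6
position: [550.3, 47.3, 171.4]
eef_rot: [-2.536, -1.854, 0.0]
wrist_force: [-1.8, -0.5, -0.3]
finger_gap: 80.2
grasp_force: 0.6
```

```bash
cat > ang.py <<'E'
from plan import *
import cv2
from rig import robot
s,M,b=st()
d=robot.get_image('wrist'); cv2.imwrite('pics/w9.png',d['img'][:,:,::-1])
g=cv2.cvtColor(d['img'],7)
for r in (230,260): print(r,g[r,200:290:2])
print('col',g[190:240:2,250])
T=np.array(d['mount']);K=d['intrinsics']
def pw(P):
    t=(np.array(P)-s['position'])@M
    c=(t-T[:3,3])@T[:3,:3]; q=c@K.T; return q[:,:2]/q[:,2:]
for a in(0,.08,.1,.12,.15,.18):
    L=[lidpt(150,78,3,a),lidpt(125,78,6,a),lidpt(130,88,6,a)]
    print(a,pw(box2w(BP,L)).round(1).tolist())
E
python3 ang.py
```

```text
t 15.6 box TCP [-43.3  34.7 141.4] F(box) [-1.55 -1.07 -0.35] gap 80.2 grip 0.6 toolx ang 1.262 j [0.02 0.39 1.61 0.   1.14 0.33]
230 [ 89  87  88  90  87  89 107 118 128 130 129 129 130 129 129 129 128 128
 127 128 127 128 126 126 126 126 127 125 124 126 124 125 125 123 124 124
 122 123 122 133 157 160 159 160 164]
260 [ 83  82  82  85  86  88  85 100 114 123 126 126 124 125 125 125 125 124
 122 123 124 123 123 123 123 122 123 122 122 122 122 122 120 122 120 121
 119 120 120 122 151 159 160 160 161]
col [ 87  88  90  91  92  92  83  40  76 127 128 127 127 128 126 128 126 127
 126 126 126 125 126 125 125]
0 [[221.4, 220.3], [279.5, 222.7], [266.6, 198.9]]
0.08 [[215.4, 228.3], [279.2, 229.5], [265.2, 204.4]]
0.1 [[214.2, 230.4], [279.4, 231.3], [265.2, 205.9]]
0.12 [[213.0, 232.7], [279.8, 233.2], [265.3, 207.5]]
0.15 [[211.5, 236.3], [280.6, 236.1], [265.8, 209.9]]
0.18 [[210.4, 240.0], [281.8, 239.2], [266.6, 212.5]]
```

{"name": "send_rows", "arguments": {
  "commands": [
    [8,[0,-0.01,0.06],0],
    [8,[0,-0.02,0.12],0],
    [8,[0,-0.03,0.18],0],
    [8,[0,-0.04,0.24],0],
    [8,[0,-0.05,0.3],0]
  ]
}}

```text
clock: 16.07
position: [549.8, 47.5, 168.4]
eef_rot: [2.536, 1.854, 0.0]
wrist_force: [-0.9, 0.4, -0.8]
finger_gap: 80.0
grasp_force: 0.4
```

```bash
python3 ang.py
```

```text
t 16.07 box TCP [-43.7  34.7 138.4] F(box) [-0.95  0.12 -0.77] gap 80.0 grip 0.4 toolx ang 1.262 j [ 0.02  0.39  1.61 -0.    1.14  0.33]
230 [ 86  86  88  92  87  89 108 118 128 132 130 130 130 130 129 131 129 130
 129 129 128 129 128 129 128 128 127 127 127 127 128 127 128 126 126 126
 125 125 125 137 159 160 160 160 162]
260 [ 82  82  84  86  88  88  84 100 112 123 126 126 126 126 126 125 125 126
 127 125 124 125 125 125 124 125 123 124 124 123 124 123 123 123 123 122
 120 122 121 122 152 160 159 160 160]
col [ 85  88  87  91  92  92  85  41  70 130 131 130 130 130 129 129 129 129
 128 128 128 127 128 127 126]
0 [[220.6, 222.1], [279.9, 224.5], [266.7, 200.3]]
0.08 [[214.5, 230.4], [279.5, 231.6], [265.3, 206.1]]
0.1 [[213.2, 232.6], [279.8, 233.5], [265.3, 207.7]]
0.12 [[212.0, 235.0], [280.1, 235.5], [265.4, 209.3]]
0.15 [[210.4, 238.7], [281.0, 238.6], [265.9, 211.8]]
0.18 [[209.2, 242.7], [282.2, 241.8], [266.7, 214.5]]
```

{"name": "send_rows", "arguments": {
  "commands": [
    [8,[0,-0.01,0.05],0],
    [8,[0,-0.03,0.1],0],
    [8,[0,-0.04,0.15],0],
    [8,[0,-0.06,0.2],0],
    [8,[0,-0.08,0.22],0]
  ]
}}

```text
clock: 16.53
position: [549.1, 47.7, 166.3]
eef_rot: [2.536, 1.854, 0.0]
wrist_force: [1.2, 0.0, 0.8]
finger_gap: 80.0
grasp_force: 0.0
```

{"name": "send_rows", "arguments": {
  "commands": [
    [8,[0,-0.03,0],0],
    [8,[0,-0.06,0],0],
    [8,[0,-0.1,0],0],
    [8,[0,-0.14,0],0],
    [8,[0,-0.18,0],0]
  ]
}}

```text
clock: 16.95
position: [547.3, 48.3, 166.3]
eef_rot: [2.536, 1.854, 0.0]
wrist_force: [-0.1, 0.3, -1.2]
finger_gap: 80.5
grasp_force: 0.0
```

```bash
python3 ang.py
```

```text
t 16.95 box TCP [-46.4  34.7 136.3] F(box) [-0.16  0.22 -1.17] gap 80.5 grip 0.0 toolx ang 1.262 j [ 0.02  0.39  1.62 -0.    1.13  0.33]
230 [ 90  88  88  89  91  90  89  88  83  87 106 119 130 133 133 134 132 133
 132 133 133 131 133 131 132 133 132 131 130 130 131 131 129 131 129 130
 130 130 130 129 129 128 138 160 161]
260 [ 84  82  82  85  87  88  88  89  87  88  86 103 115 125 129 129 129 129
 129 129 128 127 127 128 127 129 128 128 126 128 126 127 127 126 127 126
 125 125 125 125 125 124 129 156 161]
col [ 92  93  94  93  91  86  48  61 127 135 134 134 135 133 133 133 133 132
 131 131 133 130 131 131 130]
0 [[225.7, 223.5], [285.9, 226.0], [272.7, 201.5]]
0.08 [[219.9, 232.0], [285.9, 233.2], [271.7, 207.4]]
0.1 [[218.7, 234.3], [286.3, 235.2], [271.8, 209.0]]
0.12 [[217.6, 236.7], [286.8, 237.2], [272.0, 210.7]]
0.15 [[216.2, 240.6], [287.9, 240.4], [272.7, 213.3]]
0.18 [[215.1, 244.6], [289.3, 243.7], [273.8, 216.1]]
```

The lid rests on the roller at about 0.08 rad. I'll lift clear, close the fingers and position them over the front strip, beside the catch.

{"name": "send_rows", "arguments": {
  "commands": [
    [8,[0,0,-0.5],0],
    [8,[0,0,-1.5],0],
    [8,[0,0,-2.8],0],
    [8,[0,0,-4],0],
    [8,[0,0,-5],0]
  ]
}}

```text
clock: 17.42
position: [547.6, 48.3, 218.2]
eef_rot: [2.536, 1.853, 0.002]
wrist_force: [0.3, -0.2, 0.3]
finger_gap: 80.3
grasp_force: 0.0
```

{"name": "send_rows", "arguments": {
  "commands": [
    [6,[-0.1,-0.6,0],0],
    [4,[-0.3,-1.4,0],0],
    [2,[-0.5,-2.2,0],0],
    [0,[-0.5,-2.9,0],0],
    [0,[-0.5,-2.9,0],0]
  ]
}}

```text
clock: 17.83
position: [516.8, 52.6, 215.9]
eef_rot: [-2.536, -1.854, 0.001]
wrist_force: [0.5, 0.1, 0.7]
finger_gap: 19.0
grasp_force: 0.0
```

{"name": "send_rows", "arguments": {
  "commands": [
    [0,[0,0,0],0],
    [0,[0,0,0.6],0],
    [0,[0,0,1.4],0],
    [0,[0,0,2.2],0],
    [0,[0,0,2.8],0]
  ]
}}

```text
clock: 18.25
position: [517.9, 52.2, 186.7]
eef_rot: [-2.536, -1.853, 0.002]
wrist_force: [0.9, -0.2, -0.1]
finger_gap: -0.2
grasp_force: 0.0
```

```bash
python3 -c "
from h import *
st()"
```

```text
t 18.25 box TCP [-75.5  29.3 156.7] F(box) [ 0.89  0.04 -0.07] gap -0.2 grip 0.0 toolx ang 1.262 j [ 0.03  0.31  1.68 -0.    1.15  0.34]
```

{"name": "send_rows", "arguments": {
  "commands": [
    [0,[0,0,0.1],0],
    [0,[0,0,0.2],0],
    [0,[0,0,0.3],0],
    [0,[0,0,0.4],0],
    [0,[0,0,0.45],0]
  ]
}}

```text
clock: 18.67
position: [518.2, 52.3, 183.9]
eef_rot: [2.536, 1.854, 0.0]
wrist_force: [0.5, 0.2, 0.1]
finger_gap: -0.3
grasp_force: 0.0
```

{"name": "send_rows", "arguments": {
  "commands": [
    [0,[0,0,0.02],0],
    [0,[0,0,0.04],0],
    [0,[0,0,0.06],0],
    [0,[0,0,0.08],0],
    [0,[0,0,0.08],0]
  ]
}}

```text
clock: 19.08
position: [518.2, 52.3, 183.0]
eef_rot: [2.536, 1.854, 0.0]
wrist_force: [-0.6, 0.2, 0.5]
finger_gap: -0.1
grasp_force: 0.0
```

{"name": "send_rows", "arguments": {
  "commands": [
    [0,[0,0,0.03],0],
    [0,[0,0,0.06],0],
    [0,[0,0,0.09],0],
    [0,[0,0,0.12],0],
    [0,[0,0,0.12],0]
  ]
}}

```text
clock: 19.5
position: [518.3, 52.3, 182.3]
eef_rot: [2.536, 1.854, 0.001]
wrist_force: [-2.2, 0.0, 5.9]
finger_gap: -0.2
grasp_force: 3.1
```

{"name": "send_rows", "arguments": {
  "commands": [
    [0,[0,0,0.02],0],
    [0,[0,0,0.04],0],
    [0,[0,0,0.06],0],
    [0,[0,0,0.06],0],
    [0,[0,0,0.06],0]
  ]
}}

```text
clock: 19.92
position: [518.3, 52.3, 182.1]
eef_rot: [2.536, 1.854, 0.001]
wrist_force: [-5.0, -0.7, 10.4]
finger_gap: 0.1
grasp_force: 5.5
```

{"name": "send_rows", "arguments": {
  "commands": [
    [0,[0,0,0.02],0],
    [0,[0,0,0.04],0],
    [0,[0,0,0.06],0],
    [0,[0,0,0.06],0],
    [0,[0,0,0.06],0]
  ]
}}

```text
clock: 20.33
position: [518.2, 52.4, 181.1]
eef_rot: [2.536, 1.854, 0.0]
wrist_force: [-3.9, 1.1, 6.8]
finger_gap: -0.4
grasp_force: 3.7
```

{"name": "send_rows", "arguments": {
  "commands": [
    [0,[0,0,0.02],0],
    [0,[0,0,0.04],0],
    [0,[0,0,0.06],0],
    [0,[0,0,0.08],0],
    [0,[0,0,0.08],0]
  ]
}}

```text
clock: 20.75
position: [518.1, 52.4, 180.1]
eef_rot: [-2.536, -1.854, 0.0]
wrist_force: [-3.4, -0.1, 4.7]
finger_gap: 0.1
grasp_force: 2.5
```

{"name": "send_rows", "arguments": {
  "commands": [
    [0,[0,0,0.02],0],
    [0,[0,0,0.04],0],
    [0,[0,0,0.06],0],
    [0,[0,0,0.08],0],
    [0,[0,0,0.08],0]
  ]
}}

```text
clock: 21.17
position: [518.1, 52.4, 179.0]
eef_rot: [-2.536, -1.854, 0.0]
wrist_force: [-3.4, 1.0, 2.2]
finger_gap: 0.1
grasp_force: 1.6
```

{"name": "send_rows", "arguments": {
  "commands": [
    [0,[0,0,0.02],0],
    [0,[0,0,0.04],0],
    [0,[0,0,0.06],0],
    [0,[0,0,0.08],0],
    [0,[0,0,0.08],0]
  ]
}}

```text
clock: 21.58
position: [518.2, 52.3, 178.1]
eef_rot: [-2.536, -1.854, 0.0]
wrist_force: [-1.8, 0.9, 2.6]
finger_gap: 0.1
grasp_force: 1.3
```

{"name": "send_rows", "arguments": {
  "commands": [
    [0,[0,0,0.04],0],
    [0,[0,0,0.08],0],
    [0,[0,0,0.12],0],
    [0,[0,0,0.16],0],
    [0,[0,0,0.2],0]
  ]
}}

```text
clock: 22.0
position: [518.2, 52.3, 176.1]
eef_rot: [2.536, 1.854, 0.0]
wrist_force: [-1.7, 1.6, 2.5]
finger_gap: 0.2
grasp_force: 1.0
```

{"name": "send_rows", "arguments": {
  "commands": [
    [0,[0,0,0.04],0],
    [0,[0,0,0.08],0],
    [0,[0,0,0.12],0],
    [0,[0,0,0.16],0],
    [0,[0,0,0.2],0]
  ]
}}

```text
clock: 22.42
position: [518.2, 52.3, 174.1]
eef_rot: [2.536, 1.854, -0.0]
wrist_force: [0.4, -0.2, 0.2]
finger_gap: -0.1
grasp_force: 0.2
```

```bash
python3 ang.py
```

```text
t 22.42 box TCP [-75.3  29.4 144.1] F(box) [ 0.41 -0.09  0.17] gap -0.1 grip 0.2 toolx ang 1.262 j [ 0.03  0.32  1.7  -0.    1.12  0.34]
230 [ 98 102 101  97  94  91  91  96  99  97  98  96  95  97  96  94  92  91
  91  93  95  97  98  97  96  98  99  99  96  94  94  93  92  91  95  97
 101 104 104 105 102  98  95  96  96]
260 [106 107 104 101  98  97  98  99 103  98  93  91  90  91  95  98  98  97
  95  94  93  92  91  89  90  91  95  97  98  98  95  95  97  96  94  93
  93  92  91  91  95 101 102 105 106]
col [ 92  91  91  91  93  93  94  95  96  96  96  97  98  99 100  99 100 100
  98  98  98  95  97  96  96]
0 [[297.0, 207.3], [356.2, 209.4], [345.0, 185.4]]
0.08 [[297.1, 214.1], [360.9, 215.2], [349.2, 190.0]]
0.1 [[297.5, 216.0], [362.5, 216.8], [350.7, 191.2]]
0.12 [[298.1, 218.0], [364.3, 218.4], [352.4, 192.5]]
0.15 [[299.3, 221.0], [367.4, 221.0], [355.3, 194.5]]
0.18 [[301.0, 224.3], [370.9, 223.7], [358.7, 196.6]]
```

The force has vanished, so the lid has snapped away from the fingertips. I'll follow down to confirm it's home on the rim.

{"name": "send_rows", "arguments": {
  "commands": [
    [0,[0,0,0.03],0],
    [0,[0,0,0.06],0],
    [0,[0,0,0.1],0],
    [0,[0,0,0.14],0],
    [0,[0,0,0.14],0]
  ]
}}

```text
clock: 22.88
position: [518.1, 52.3, 172.7]
eef_rot: [-2.536, -1.854, 0.0]
wrist_force: [-0.0, 0.1, 0.4]
finger_gap: -0.1
grasp_force: 0.0
```

{"name": "send_rows", "arguments": {
  "commands": [
    [0,[0,0,0.02],0],
    [0,[0,0,0.04],0],
    [0,[0,0,0.06],0],
    [0,[0,0,0.08],0],
    [0,[0,0,0.08],0]
  ]
}}

```text
clock: 23.3
position: [518.2, 52.3, 171.9]
eef_rot: [-2.536, -1.854, 0.0]
wrist_force: [-0.1, -0.3, 0.2]
finger_gap: -0.0
grasp_force: 0.0
```

{"name": "send_rows", "arguments": {
  "commands": [
    [0,[0,0,0.02],0],
    [0,[0,0,0.04],0],
    [0,[0,0,0.06],0],
    [0,[0,0,0.06],0],
    [0,[0,0,0.06],0]
  ]
}}

```text
clock: 23.72
position: [518.2, 52.3, 171.4]
eef_rot: [-2.536, -1.854, -0.0]
wrist_force: [0.7, -0.5, -0.2]
finger_gap: -0.2
grasp_force: 0.0
```

{"name": "send_rows", "arguments": {
  "commands": [
    [0,[0,0,0.02],0],
    [0,[0,0,0.04],0],
    [0,[0,0,0.06],0],
    [0,[0,0,0.06],0],
    [0,[0,0,0.06],0]
  ]
}}

```text
clock: 24.13
position: [518.2, 52.3, 171.0]
eef_rot: [2.536, 1.854, 0.0]
wrist_force: [-1.8, 0.1, 5.0]
finger_gap: 0.2
grasp_force: 2.0
```

{"name": "send_rows", "arguments": {
  "commands": [
    [0,[0,0,0.02],0],
    [0,[0,0,0.04],0],
    [0,[0,0,0.06],0],
    [0,[0,0,0.06],0],
    [0,[0,0,0.06],0]
  ]
}}

```text
clock: 24.55
position: [518.3, 52.3, 170.9]
eef_rot: [2.536, 1.854, 0.001]
wrist_force: [-3.8, -0.4, 9.9]
finger_gap: 0.0
grasp_force: 5.0
```

There's a rigid stop at exactly the shut height, so the lid is home. I'll withdraw and take a final look.

{"name": "send_rows", "arguments": {
  "commands": [
    [0,[0,0,-0.5],0],
    [0,[0,0,-2],0],
    [0,[0,0,-4.5],0],
    [0,[0,0,-7],0],
    [0,[0,-1,-10],0]
  ]
}}

```text
clock: 24.97
position: [508.8, 55.0, 270.4]
eef_rot: [-2.536, -1.853, 0.002]
wrist_force: [-0.1, -0.0, -0.4]
finger_gap: 0.0
grasp_force: 0.0
```

{"name": "send_rows", "arguments": {
  "commands": [
    [0,[0,-3,-1],0],
    [0,[0,-6,-2],0],
    [0,[0,-9,-3],0],
    [0,[0,-11,-3],0],
    [0,[0,-12,-3],0]
  ]
}}

```text
clock: 25.38
position: [392.7, 92.3, 300.9]
eef_rot: [2.535, 1.854, 0.002]
wrist_force: [0.3, -0.2, -0.2]
finger_gap: -0.1
grasp_force: 0.0
```

```bash
python3 - <<'E'
from rig import robot
import cv2,numpy as np
a=robot.get_image('top')['img'][:,:,::-1]; b=robot.get_image('scene')['img'][:,:,::-1]
cv2.imwrite('pics/fin_top.png',a)
A=cv2.resize(a[160:290,250:390],(420,390)); B=cv2.resize(b[200:300,275:375],(380,390)); 
C=cv2.resize(a[200:300,80:560],(800,166))
cv2.imwrite('pics/final.png',np.vstack([np.hstack([A,B]),C]))
o=cv2.imread('pics/top0.png'); d=cv2.absdiff(a,o).max(2)
for n,(x,y) in dict(hook=(453,240),dish=(199,250),pip=(120,266),rock=(511,239)).items(): print(n,d[y-25:y+25,x-27:x+27].mean().round(2),d[y-25:y+25,x-27:x+27].max())
E
```

```text
hook 1.99 7
dish 2.01 8
pip 1.91 17
rock 2.24 10
```

View pics/final.png

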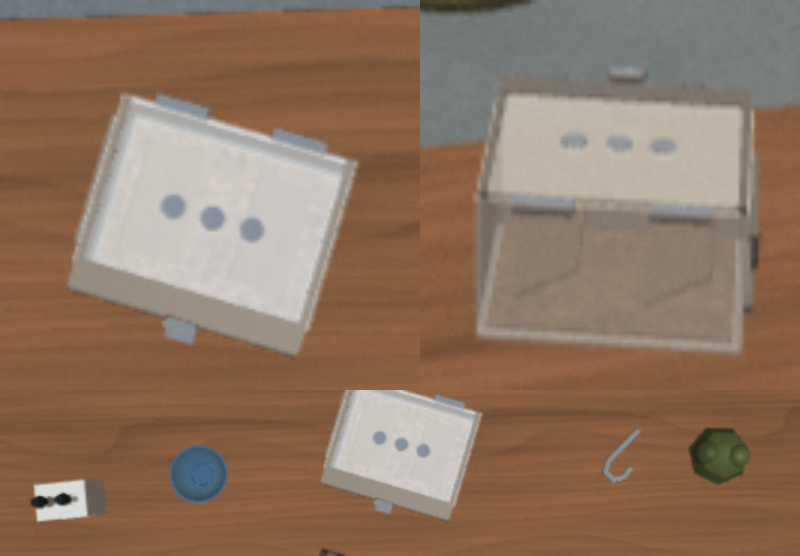

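The lid lies flat on the box with the catch at its front edge (crop ~(180,330)). The bystanders are unmoved and the arm is clear.

```bash
python3 -c "
from rig import robot
print(robot.sign_off())"
```

```text
the job is handed in; nothing more can be done
None
```

The lid is shut and latched under the catch: it was lowered on the front finger all the way, snapped past with a highest force reading of 10.4 N, the objects on the plank look unmoved in the before-and-after pictures, and I handed the job in at about 25 s.

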